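# Set the flip markers of the edge-paint drying boards

### The job

Each of the three drying boards has a hinged flip marker: red face up means a card case is drying on it, green face up means the board is free. Two markers are wrong: with a fingertip, gently flip each wrong one right over its hinge until it lies flat on the other side, and leave the correct one as it is. Do not grip anything, do not touch the wet cases, and leave everything else on the bench where it is.

Things in the scene. Friction and masses are not known exactly. Their poses are not given: they have to be found in the camera images.
- station_a: plywood drying board A with its marker stand, screwed down. Origin on the bench, straight below the middle of the hinge; its x axis points away from the robot (within 16 degrees), z up. Stand: on a tongue 56 mm wide, 12 mm thick, x -40 to 60; rest plate 62 (x) x 46 mm (y), top at 46.5 mm; hinge ears at x +-29, top at 55.5 mm. Boards are 215 to 335 mm apart side by side, in any order.
- bed_a (a point): centre of the drying bed of board A, on its wood, 12 mm above the bench, 115 mm along x from the station's origin. The bed is 130 (x) x 112 mm (y), with nine steel pins 8 mm high on which a case may lie.
- marker_a (a joint): flip marker of board A: smooth slippery plastic paddle 50 mm wide, 4 mm thick, about 40 g, on a free hinge pin along the station's x axis, 50 mm above the bench. Rad: 0 = lies flat on the station's +y side, green face (white ring) up; 1.57 = upright; 3.14 = flat on the -y side, red face (white bar) up. Past upright it falls to the other side by its own weight.
- edge_a (a point): outermost point, in the middle of its width, of marker A's free edge, 72 mm from the hinge pin and level with it when the paddle lies flat. The edge is a round bead 8 mm in diameter along the whole 50 mm width. Lying flat, the paddle's outer 44 mm has nothing under it down to the bench, so that a fingertip fits beneath.
- station_b: plywood drying board B with its marker stand, screwed down. Origin on the bench, straight below the middle of the hinge; its x axis points away from the robot (within 16 degrees), z up. Stand: on a tongue 56 mm wide, 12 mm thick, x -40 to 60; rest plate 62 (x) x 46 mm (y), top at 46.5 mm; hinge ears at x +-29, top at 55.5 mm. Boards are 215 to 335 mm apart side by side, in any order.
- bed_b (a point): centre of the drying bed of board B, on its wood, 12 mm above the bench, 115 mm along x from the station's origin. The bed is 130 (x) x 112 mm (y), with nine steel pins 8 mm high on which a case may lie.
- marker_b (a joint): flip marker of board B: smooth slippery plastic paddle 50 mm wide, 4 mm thick, about 40 g, on a free hinge pin along the station's x axis, 50 mm above the bench. Rad: 0 = lies flat on the station's +y side, green face (white ring) up; 1.57 = upright; 3.14 = flat on the -y side, red face (white bar) up. Past upright it falls to the other side by its own weight.
- edge_b (a point): outermost point, in the middle of its width, of marker B's free edge, 72 mm from the hinge pin and level with it when the paddle lies flat. The edge is a round bead 8 mm in diameter along the whole 50 mm width. Lying flat, the paddle's outer 44 mm has nothing under it down to the bench, so that a fingertip fits beneath.
- station_c: plywood drying board C with its marker stand, screwed down. Origin on the bench, straight below the middle of the hinge; its x axis points away from the robot (within 16 degrees), z up. Stand: on a tongue 56 mm wide, 12 mm thick, x -40 to 60; rest plate 62 (x) x 46 mm (y), top at 46.5 mm; hinge ears at x +-29, top at 55.5 mm. Boards are 215 to 335 mm apart side by side, in any order.
- bed_c (a point): centre of the drying bed of board C, on its wood, 12 mm above the bench, 115 mm along x from the station's origin. The bed is 130 (x) x 112 mm (y), with nine steel pins 8 mm high on which a case may lie.
- marker_c (a joint): flip marker of board C: smooth slippery plastic paddle 50 mm wide, 4 mm thick, about 40 g, on a free hinge pin along the station's x axis, 50 mm above the bench. Rad: 0 = lies flat on the station's +y side, green face (white ring) up; 1.57 = upright; 3.14 = flat on the -y side, red face (white bar) up. Past upright it falls to the other side by its own weight.
- edge_c (a point): outermost point, in the middle of its width, of marker C's free edge, 72 mm from the hinge pin and level with it when the paddle lies flat. The edge is a round bead 8 mm in diameter along the whole 50 mm width. Lying flat, the paddle's outer 44 mm has nothing under it down to the bench, so that a fingertip fits beneath.
- case_1: board-stiffened light tan leather card case with freshly painted, still wet, orange edges, 70 x 95 x 10 mm, loose, lying on the pins of one of the boards (underside 20 mm above the bench). Origin at the centre of its underside.
- case_2: board-stiffened dark cognac leather card case with freshly painted, still wet, orange edges, 70 x 95 x 10 mm, loose, lying on the pins of one of the boards (underside 20 mm above the bench). Origin at the centre of its underside.
- spool_purple: standing thread spool, purple thread with white flanges, 40 mm diameter, 50 mm high, loose bystander. Origin at the centre of its foot.
- spool_gold: standing thread spool, gold thread with white flanges, 40 mm diameter, 50 mm high, loose bystander. Origin at the centre of its foot.
- spool_blue: standing thread spool, blue thread with white flanges, 40 mm diameter, 50 mm high, loose bystander. Origin at the centre of its foot.
- paint_jar: jar of edge paint, 48 mm diameter, 62 mm high, black cap, orange label, loose bystander. Origin at the centre of its foot.
- mallet: mallet lying on the bench left of the boards, 215 mm long, pale head 48 mm in diameter, loose bystander. Origin under the handle, on the bench.
- weight: turned brass weight, 56 mm diameter, 58 mm high, right of the boards, loose bystander. Origin at the centre of its foot.

How it is judged:
By the outcome, as a careful person would: the job done as asked, in the order asked, and still so for the second after the job is handed in, with the robot touching nothing.
It also fails if it takes over 51 s, if anything falls off the work surface, if the arm or the gripper's body presses on something with over 40 N, if the wrist force passes 120 N, or if a joint passes its speed limit or range.

### The arm

A 6-joint arm with a two-finger parallel gripper is mounted at the origin on the work surface. World frame = base frame: x ahead of the robot, y to its left, z up, the work surface at z = 0. Lengths are in mm, angles in rad, forces in N, time in s.
With the tool pointing down it reaches from about 300 to 775 mm from the base axis. Payload 14.6 kg.
Tool frame: the origin (TCP) lies between the finger pads; the fingertips stand 19 mm ahead of it and the grasp point (between the pads) is the TCP (manip.tcp_to_tips is the distance from the TCP to the fingertips, in mm); x points along the fingers, z is the direction in which the jaws open and shut, and the axes are right-handed (so a half turn about x gives the same grasp; the last joint's range is limited). The gripper opens to 94 mm and grips with 3 to 60 N. Pads are 16 mm wide; open, the fingers measure 119 mm over their backs; the gripper's body (75 mm by 177 mm) begins 78 mm behind the grasp point.
Start: joints at [-0.067, 0.3, 1.521, -0, 1.321, -0.067], TCP at [549.99, -0.002, 224.446] pointing down, gripper open.
Joint ranges: [-3.03, 3.03], [-0.79, 2.21], [0.23, 2.52], [-1.04, 4.18], [0, 3.07], [-2.55, 2.55]. Speed limits (rad/s): [2.22, 2.22, 2.57, 3.14, 3.14, 3.14].

### API

Orientations are given as [roll, pitch, yaw] about the fixed x, y, z axes, in that order (R = Rz(yaw) Ry(pitch) Rx(roll)).
In Python, from cell import manip gives the robot as it stands.
- The arm moves only by the tool jog_arm, never from a script. Its argument "moves" is a list that holds one entry, the list of rows, each a list of 6 numbers: the shift along the world's x, y, z in mm, then the turn, a rotation vector about the world's x, y, z in degrees. In form: [[[dx, dy, dz, wx, wy, wz], ...]]. A call has 1 to 5 rows; each row shifts and turns the pose as measured when the row begins; what a row does not reach is not made up. A row lasts 1/10 s, in which the tool goes at most 50 mm and 8.59 degrees, less where a joint would pass 70% of its speed; a pose out of reach is approached as far as the arm can. A call is refused whole if a number of a shift passes 50 or a number of a turn 8.59, either way. A call with a gripper value outside its range is refused whole. "gripper" is the opening, from -1 (shut) to 1 (fully open), set as the call begins (left out, the last holds). The fingers move at their own pace and stop on an object; "squeeze" is the grip in N (left out, the last holds). Time passes only in rows, so rows that do not move let the fingers close. It gives the time, the measured TCP pose, the force and the opening at its end, in the units of the state.
- manip.read_state(): the state, without advancing time (a new reading comes with each control period).
- manip.camera(name): name is "scene" or "side" or "wrist"; returns (picture, depth): 420x560x3 uint8, blue, green, red; 420x560 float32, mm along the optical axis (not along the pixel's ray), 0 where there is no reading.
- manip.camera_params(name): a dict with "fx", "fy", "cx", "cy" (pixels), "dist" ([k1, k2, p1, p2, k3] as OpenCV has them; the pictures are not rectified), "rvec" (rotation vector, rad) and "tvec" (3), from world to camera coordinates, as OpenCV has them. Camera axes: x right, y down, z forward; pixel columns grow to the right and rows downward; lengths in mm; the calibration is good to about 2 mm. A picture is of the moment at which its call begins: read the wrist's pose just before it. camera_params takes no time and is no camera call; for the wrist camera it gives the pose at the moment of the call.
- manip.sign_off(): hands the job in, once; it reports no verdict.
The state is a dict: "clock": time; "joints": joint angles; "qd": joint speeds; "effort": joint torques, N m; "eef_pos": TCP position; "eef_rot": TCP orientation; "wrist_force": force on the tool from outside, world axes, zero at the start; "moment": the same for the moment, N m; "finger_gap": finger opening in mm.
Only numpy, scipy, OpenCV 4.12 (cv2) and the standard library are available. Lean on these libraries where they do the work, as an engineer would, in place of code of your own. Each camera call takes 0.05 s, during which the arm holds its last target. There are 200 camera calls.

## Working session

There is one attempt and no reset: what is moved stays moved. The work goes in short steps, Python scripts to look and compute and a tool call to move; the robot and the scene stay as the last step left them, time stands still between calls to the robot, and variables do not carry over. Pictures are saved under pics/ and viewed, about 8 in all and at most 12, crops included, and the job is handed in when it is done.

Besides the shell and the picture viewer there is one more tool, called after "Emit:" by a JSON object that holds its "name" and its "arguments". jog_arm: Moves the arm, as the interface text tells. Its arguments: {"type":"object","properties":{"moves":{"type":"array","items":{"type":"array","items":{"type":"array","items":{"type":"number"}}}},"gripper":{"type":"number"},"squeeze":{"type":"number"}},"required":["moves"]}

```bash
mkdir -p pics
cat > h.py <<'E'
import numpy as np, cv2
from cell import manip
def grab(name):
    p=manip.camera_params(name); im,d=manip.camera(name); return im,d,p
def world(d,p,u,v):
    K=np.array([[p['fx'],0,p['cx']],[0,p['fy'],p['cy']],[0,0,1]],float)
    n=cv2.undistortPoints(np.array([[[u,v]]],float),K,np.array(p['dist'],float))[0,0]
    w=d[max(0,v-1):v+2,max(0,u-1):u+2]; z=np.median(w[w>0]) if (w>0).any() else np.nan
    R=cv2.Rodrigues(np.array(p['rvec'],float))[0]
    return R.T@(np.array([n[0]*z,n[1]*z,z])-np.array(p['tvec'],float).ravel())
def cloud(d,p):
    K=np.array([[p['fx'],0,p['cx']],[0,p['fy'],p['cy']],[0,0,1]],float)
    vv,uu=np.mgrid[0:d.shape[0],0:d.shape[1]]
    n=cv2.undistortPoints(np.stack([uu,vv],-1).reshape(-1,1,2).astype(float),K,np.array(p['dist'],float)).reshape(*d.shape,2)
    R=cv2.Rodrigues(np.array(p['rvec'],float))[0]
    c=np.dstack([n*d[...,None],d])-np.array(p['tvec'],float).ravel()
    w=c@R; w[d<=0]=np.nan; return w
E
python3 - <<'E'
from h import *
print(manip.read_state())
for n in ('scene','side'):
    im,d,p=grab(n); cv2.imwrite(f'pics/{n}0.png',im); np.savez(f'{n}0.npz',im=im,d=d,w=cloud(d,p))
    R=cv2.Rodrigues(np.array(p['rvec'],float))[0]; print(n,-R.T@np.array(p['tvec']).ravel(),R[2],p['fx'])
E
```

```text
{'clock': 0.0, 'joints': array([-6.65986774e-02,  3.00487782e-01,  1.52160511e+00,  2.26326762e-05,
        1.32070590e+00, -6.66361522e-02]), 'qd': array([ 0.00191999, -0.0005652 ,  0.00075351,  0.00075634,  0.00065697,
        0.00065587]), 'effort': array([-1.53750298e-03, -5.31805658e+01, -3.52735734e+01,  7.07558286e-02,
        2.43994006e-02, -4.79655944e-05]), 'eef_pos': array([5.49748088e+02, 2.01261267e-02, 2.23867005e+02]), 'eef_rot': array([3.05678335, 1.56958999, 3.05681521]), 'wrist_force': array([0.16173801, 0.15970925, 0.43701704]), 'moment': array([ 0.04663511, -0.04058216,  0.01102404]), 'finger_gap': 93.67785691387036}
scene [1093.71831131 -797.25766283 1045.50553156] [-0.3922126   0.58110255 -0.71308422] 409.18283269908585
side [ 115.22258639 -792.86239659  831.0201298 ] [ 0.36992952  0.6670812  -0.64664892] 439.4380529748248
```

View pics/scene0.png

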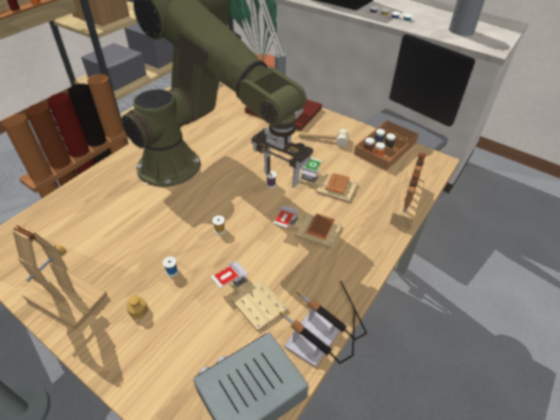

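View pics/side0.png

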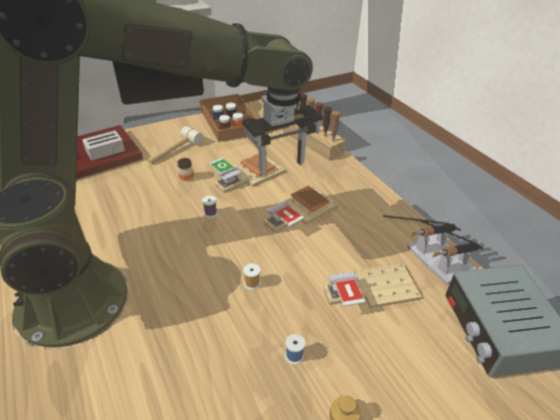

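The left board (green up, scene ~(312,165)) has a case, so it is wrong. The middle board (red, scene (285,217)) has a case, so it is correct. The right board (red, scene (230,275)) is empty, so it is wrong. Next I'll make a fused top view for the metric measurements.

Run:
```python
from h import *
H=np.zeros((560,800,3),np.uint8); Z=np.full((560,800),-99.)
P=[];C=[]
for n in ('scene','side'):
    z=np.load(n+'0.npz'); im=cv2.resize(z['im'],None,fx=3,fy=3); w=cv2.resize(z['w'],None,fx=3,fy=3)
    w0=z['w'].reshape(-1,3); P.append(w0);C.append(z['im'].reshape(-1,3).astype(int))
    w=w.reshape(-1,3);c=im.reshape(-1,3); k=np.isfinite(w).all(1)&(w[:,2]<70)&(w[:,2]>-10); w=w[k];c=c[k]
    r=((800-w[:,0])).astype(int); q=((400-w[:,1])).astype(int)   # 1 px=1mm, up=+x, left=+y
    k=(r>=0)&(r<560)&(q>=0)&(q<800); r,q,c,zz=r[k],q[k],c[k],w[k,2]
    o=np.argsort(zz); r,q,c,zz=r[o],q[o],c[o],zz[o]
    k=zz>=Z[r,q]-3; H[r[k],q[k]]=c[k]; Z[r[k],q[k]]=zz[k]
cv2.imwrite('pics/top0.png',H)
for i,n in enumerate(('scene','side')):
    b,g,r=C[i].T; z=P[i][:,2]; hi=(z>40)&(z<62)
    for nm,m,yr in (('Lgreen',(g>r+40)&(g>b+30),(50,500)),('Mred',(r>g+90)&(r>b+70),(-100,120)),('Rred',(r>g+90)&(r>b+70),(-500,-100))):
        k=m&hi&(P[i][:,1]>yr[0])&(P[i][:,1]<yr[1])&(P[i][:,0]>300)&(P[i][:,0]<720); q=P[i][k]
        if len(q)>5: print(n,nm,len(q),q.mean(0).round(1),cv2.minAreaRect(q[:,:2].astype(np.float32)))
```

```text
scene Lgreen 94 [497.8 290.6  50.6] ((497.37542724609375, 289.8202819824219), (45.18768310546875, 60.27772903442383), 15.176547050476074)
scene Mred 61 [568.9 -12.5  50.6] ((567.8463134765625, -8.525205612182617), (42.42264175415039, 43.65373992919922), 16.290552139282227)
scene Rred 185 [ 566.6 -301.    52.1] ((565.3467407226562, -299.95306396484375), (57.504764556884766, 48.28874588012695), 76.2032699584961)
side Lgreen 116 [499.1 291.5  53.4] ((499.190185546875, 293.0736389160156), (45.443912506103516, 58.70096969604492), 9.42928409576416)
side Mred 59 [569.7 -21.6  53.7] ((572.7525024414062, -19.649181365966797), (42.71064758300781, 24.938344955444336), 5.725867748260498)
side Rred 296 [ 567.3 -300.5   54. ] ((567.970947265625, -300.8493347167969), (57.60485076904297, 46.222923278808594), 73.76353454589844)
```

View pics/top0.png

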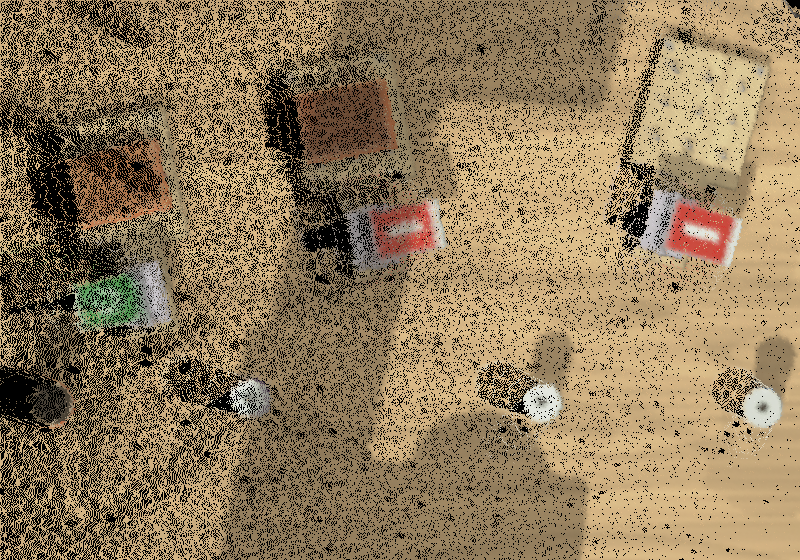

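The fused top view (1 px = 1 mm) gives:
- **Right paddle:** red, its bead at about px (735,243), which is world (557,-335), station yaw about -15°.
- **Left paddle:** green, its bead at about px (75,308), which is world (492,325), yaw about +10°.

I'll shut the gripper and hover over the right station for a close look.

Emit:
{"name": "jog_arm", "arguments": {"moves": [[[0, -45, 15, 0, 0, -3], [0, -45, 15, 0, 0, -3], [0, -45, 10, 0, 0, -3], [0, -45, 0, 0, 0, -3], [0, -45, 0, 0, 0, -3]]], "gripper": -1}}

```text
clock: 0.6
eef_pos: [548.5, -227.4, 264.2]
eef_rot: [2.887, 1.567, 2.625]
wrist_force: [1.1, -0.7, -0.1]
finger_gap: 57.5
```

Run:
```python
from h import *
from scipy.spatial.transform import Rotation as Ro
s=manip.read_state(); R=Ro.from_euler('xyz',s['eef_rot']).as_matrix()
print(s['eef_pos'],s['joints'],s['finger_gap']);print(R.round(3))
im,d,p=grab('wrist'); cv2.imwrite('pics/wrist1.png',im); np.savez('wrist1.npz',im=im,d=d,w=cloud(d,p))
```

```text
[ 548.46241001 -227.44206243  264.20003346] [-4.54897181e-01  3.75516316e-01  1.32857048e+00  2.61627379e-04
  1.44169209e+00 -1.93021442e-01] 57.45511479801654
[[-0.004  0.259  0.966]
 [ 0.002  0.966 -0.259]
 [-1.     0.001 -0.004]]
```

View pics/wrist1.png

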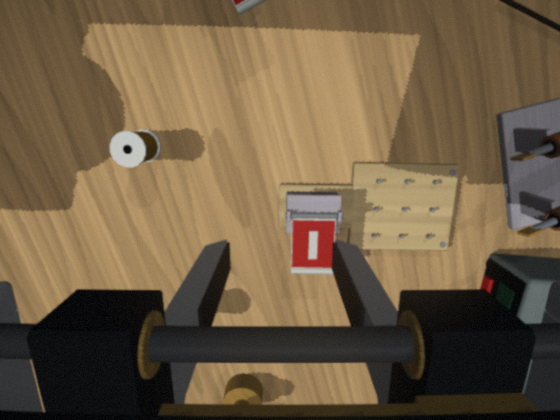

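The wrist view shows the right paddle square to the image, which confirms yaw of about -15°. The bead is at about (312,271) and the gray rest plate at (313,210). I'll measure these.

```bash
cat >> h.py <<'E'
from scipy.spatial.transform import Rotation as Ro
def frame(yaw,tilt,sgn):
    # tool x = pointing; paddle lies on side sgn*y_st; jaw (z) along station x
    xs=np.array([np.cos(yaw),np.sin(yaw),0]); ys=np.array([-xs[1],xs[0],0])
    a=-sgn*np.sin(tilt)*ys-np.cos(tilt)*np.array([0,0,1.]); 
    return np.column_stack([a,np.cross(xs,a),xs]),xs,ys
def plan(edge,yaw,tilt,sgn,out,z,corner=True):
    """tip centre so that it stands `out` mm outward of edge at height z"""
    R,xs,ys=frame(yaw,tilt,sgn)
    tip=np.array([edge[0],edge[1],0])+sgn*out*ys+[0,0,z]; tcp=tip-19*R[:,0]
    s=manip.read_state(); R0=Ro.from_euler('xyz',s['eef_rot']).as_matrix()
    rv=Ro.from_matrix(R@R0.T).as_rotvec(degrees=True)
    print('tcp',tcp.round(1),'d',(tcp-s['eef_pos']).round(1),'rv',rv.round(1),'n',np.linalg.norm(rv).round(1),'now',s['eef_pos'].round(1),'F',s['wrist_force'].round(1),'j',s['joints'].round(2),'t',s['clock'])
E
python3 - <<'E'
from h import *
z=np.load('wrist1.npz'); w=z['w']
for u,v in [(291,271),(312,271),(333,271),(295,262),(312,262),(330,262),(295,225),(312,225),(330,225),(290,202),(313,202),(338,202)]: print(u,v,w[v,u].round(1))
k=np.isfinite(w[...,2])&(abs(w[...,2]-52)<8); k[:,:285]=0;k[:,346:]=0;k[:190]=0;k[276:]=0
q=w[k]; print(k.sum(),cv2.minAreaRect(q[:,:2].astype(np.float32)))
plan((557,-335),np.radians(-15),np.radians(42),-1,20,80)
E
```

```text
291 271 [ 534.4 -326.8   51.9]
312 271 [ 558.4 -333.1   51.9]
333 271 [ 575.5 -240.7  251.2]
295 262 [ 541.8 -317.    51.6]
312 262 [ 561.  -322.3   51.2]
330 262 [ 581.5 -327.8   51. ]
295 225 [ 553.1 -272.8   52. ]
312 225 [ 571.8 -277.8   51.8]
330 225 [ 591.6 -283.5   50.6]
290 202 [ 554.1 -247.    44.9]
313 202 [ 579.4 -253.5   45.7]
338 202 [ 606.9 -260.9   45.3]
3704 ((569.9456176757812, -291.406982421875), (94.84100341796875, 64.88055419921875), 75.12952423095703)
tcp [ 548.5 -366.6   94.1] d [   0.8 -133.3 -169.6] rv [ 40.5 -11.3   0.3] n 42.0 now [ 547.7 -233.3  263.7] F [ 0.5 -5.4 -0.5] j [-0.46  0.38  1.32 -0.    1.44 -0.19] t 0.65
```

Edge confirmed: about (557.5,-335), z 52, with paddle plus plate measuring 95 mm against 95 expected. Next I'll move outward, tilt, then descend.

Emit:
{"name": "jog_arm", "arguments": {"moves": [[[0, -30, -15, 8.1, -2.3, 0], [0, -30, -20, 8.1, -2.3, 0], [0, -30, -25, 8.1, -2.2, 0], [-2, -30, -30, 8.1, -2.2, 0], [-2, -30, -30, 8.1, -2.3, 0]]]}}

```text
clock: 1.15
eef_pos: [546.3, -386.1, 147.7]
eef_rot: [1.542, 0.822, 1.281]
wrist_force: [1.4, 0.4, 0.5]
finger_gap: 13.5
```

Run:
```python
from h import *
plan((557.5,-335),np.radians(-15),np.radians(42),-1,30,36)
```

```text
tcp [ 546.4 -376.3   50.1] d [  0.2   9.8 -97.6] rv [-0.6  1.3  0.4] n 1.5 now [ 546.3 -386.1  147.7] F [1.4 0.4 0.5] j [-0.89  0.86  0.99  0.61  1.73 -0.66] t 1.15
```

Emit:
{"name": "jog_arm", "arguments": {"moves": [[[0, 2, -30, 0, 0, 0], [0, 2, -30, 0, 0, 0], [0, 2, -22, 0, 0, 0], [0, 1, -12, 0, 0, 0], [0, 0, -3, 0, 0, 0]]]}}

```text
clock: 1.65
eef_pos: [539.9, -382.9, 32.4]
eef_rot: [1.567, 0.805, 1.289]
wrist_force: [0.2, -0.4, -0.4]
finger_gap: 0.8
```

Run:
```python
from h import *
plan((557.5,-335),np.radians(-15),np.radians(42),-1,-4,36)
im,d,p=grab('side'); np.save('s2.npy',im)
cv2.imwrite('pics/s2.png',cv2.resize(im[200:400,260:460],None,fx=3,fy=3,interpolation=cv2.INTER_CUBIC))
```

```text
tcp [ 555.2 -343.4   50.1] d [15.4 39.4 17.7] rv [-1.8  0.6  1. ] n 2.1 now [ 539.9 -382.9   32.4] F [ 0.2 -0.4 -0.4] j [-0.89  1.    1.04  0.6   1.6  -0.75] t 1.65
```

View pics/s2.png

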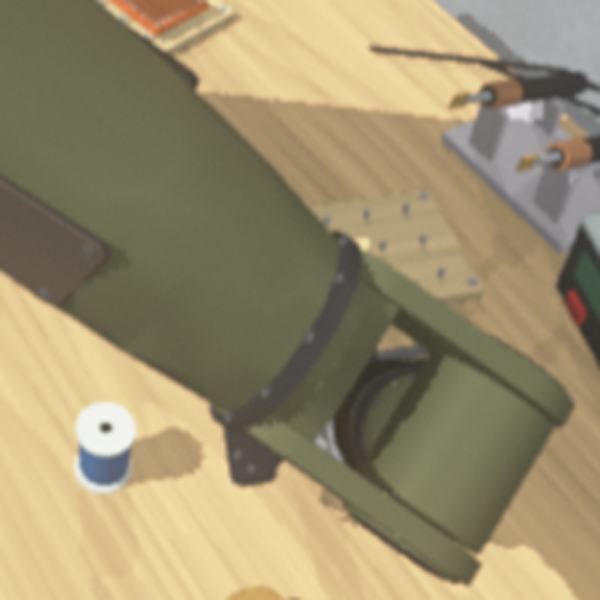

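The view is blocked by the arm; only the empty bed at crop (430,230) is visible. The pose is good but a bit low, so I'll slide under the bead.

Emit:
{"name": "jog_arm", "arguments": {"moves": [[[3, 8, 4, -0.9, 0.3, 0.5], [4, 11, 4, -0.9, 0.3, 0.5], [4, 10, 2, 0, 0, 0], [3, 7, 0, 0, 0, 0], [0, 0, 0, 0, 0, 0]]]}}

```text
clock: 2.2
eef_pos: [557.4, -344.0, 49.7]
eef_rot: [1.558, 0.846, 1.303]
wrist_force: [-0.4, 0.0, -0.3]
finger_gap: 0.4
```

Run:
```python
from h import *
plan((557.5,-335),np.radians(-15),np.radians(42),-1,-8,36)
im,d,p=grab('wrist'); cv2.imwrite('pics/w2.png',im)
```

```text
tcp [ 556.3 -339.6   50.1] d [-1.1  4.4  0.5] rv [ 0.6  0.4 -0.2] n 0.7 now [ 557.4 -344.    49.7] F [-0.4  0.  -0.3] j [-0.83  0.92  1.12  0.6   1.55 -0.73] t 2.2
```

View pics/w2.png

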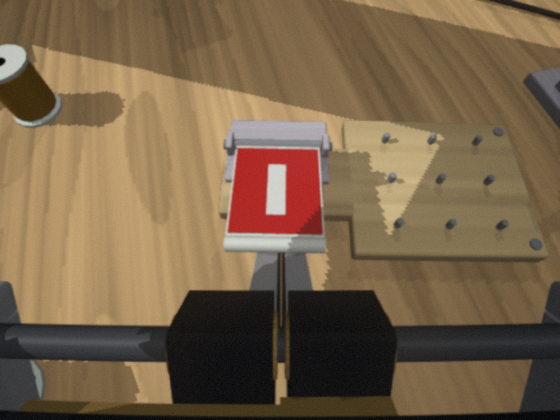

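The wrist view shows the shut fingers at (281,270), going under the white bead at (275,243), centred and untouched. I'll sweep up and over.

Emit:
{"name": "jog_arm", "arguments": {"moves": [[[1, 4, 7, 0, 0, 0], [2, 6, 7, 0, 0, 0], [2, 7, 7, 0, 0, 0], [2, 7, 7, 0, 0, 0], [2, 7, 6, 0, 0, 0]]]}}

```text
clock: 2.75
eef_pos: [566.2, -312.3, 85.8]
eef_rot: [1.559, 0.845, 1.302]
wrist_force: [-1.1, 0.0, -0.5]
finger_gap: 0.6
```

```bash
cat > chk.py <<'E'
from h import *
import sys
hx,hy,yaw,sg=map(float,sys.argv[1:5]); yaw=np.radians(yaw)
s=manip.read_state(); R=Ro.from_euler('xyz',s['eef_rot']).as_matrix(); tip=s['eef_pos']+19*R[:,0]
ys=np.array([-np.sin(yaw),np.cos(yaw),0])
n=np.array([0,0,1.])-R[2,0]*R[:,0]; n/=np.linalg.norm(n); c=tip+8*n
o=(c-[hx,hy,50])@ys*sg; print('corner out',o.round(1),'up',(c[2]-50).round(1),'along',((c-[hx,hy,0])@[np.cos(yaw),np.sin(yaw),0]).round(1),'F',s['wrist_force'].round(2),'j',s['joints'].round(2),'t',s['clock'])
if len(sys.argv)>5:
    im,d,p=grab(sys.argv[6] if len(sys.argv)>6 else 'wrist'); cv2.imwrite('pics/'+sys.argv[5]+'.png',im); np.savez(sys.argv[5]+'.npz',im=im,d=d,w=cloud(d,p))
E
python3 chk.py 576.1 -265.5 -15 -1
```

```text
corner out 29.2 up 26.9 along 2.6 F [-1.12  0.05 -0.53] j [-0.79  0.84  1.17  0.61  1.55 -0.68] t 2.75
```

Emit:
{"name": "jog_arm", "arguments": {"moves": [[[1, 5, 7, 0, 0, 0], [2, 6, 6, 0, 0, 0], [2, 6, 5, 0, 0, 0], [1, 5, 3, 0, 0, 0], [1, 4, 2, 0, 0, 0]]]}}

```text
clock: 3.25
eef_pos: [574.2, -283.3, 112.0]
eef_rot: [1.557, 0.846, 1.301]
wrist_force: [-0.4, -0.9, 0.2]
finger_gap: 0.8
```

```bash
python3 chk.py 576.1 -265.5 -15 -1 w3
```

```text
corner out -0.9 up 53.1 along 2.9 F [-0.37 -0.88  0.17] j [-0.75  0.78  1.21  0.63  1.54 -0.64] t 3.25
```

View pics/w3.png

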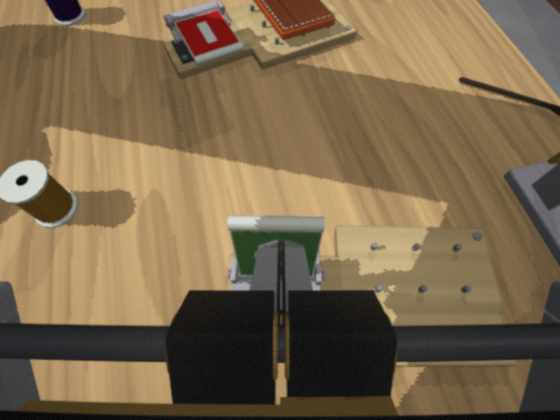

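The paddle is about upright, its green face showing at (277,245) against the fingertip. A small slow push will carry it past vertical.

Emit:
{"name": "jog_arm", "arguments": {"moves": [[[1, 4, 1, 0, 0, 0], [1, 4, 0, 0, 0, 0], [1, 4, -1, 0, 0, 0], [1, 4, -1, 0, 0, 0], [0, 0, 0, 0, 0, 0]]]}}

```text
clock: 3.8
eef_pos: [578.5, -265.3, 110.3]
eef_rot: [1.559, 0.845, 1.303]
wrist_force: [-0.8, -0.1, 0.2]
finger_gap: -0.1
```

Emit:
{"name": "jog_arm", "arguments": {"moves": [[[0, 0, 0, 0, 0, 0], [-2, -8, 8, 0, 0, 0], [-3, -15, 20, 0, 0, 0], [-3, -10, 30, 0, 0, 0], [0, 0, 35, 0, 0, 0]]]}}

```text
clock: 4.3
eef_pos: [568.1, -300.1, 202.7]
eef_rot: [1.571, 0.842, 1.312]
wrist_force: [0.7, -0.4, -0.1]
finger_gap: 0.5
```

```bash
python3 chk.py 576.1 -265.5 -15 -1 w4
```

```text
corner out 16.9 up 143.8 along 1.1 F [ 0.71 -0.43 -0.09] j [-0.77  0.71  1.12  0.62  1.7  -0.56] t 4.3
```

View pics/w4.png

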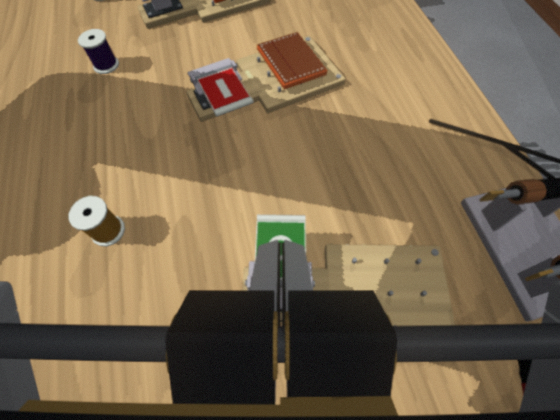

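The right marker now lies flat with the green ring up at (280,235). On to the left station.

Run:
```python
from h import *
plan((500,230),np.radians(12),0,1,0,250)
```

```text
tcp [500. 230. 269.] d [-69.3 530.7  59.3] rv [-41.9   1.5  25.5] n 49.1 now [ 569.3 -300.7  209.7] F [ 0.5 -0.2  5.5] j [-0.77  0.7   1.11  0.63  1.7  -0.55] t 4.35
```

Emit:
{"name": "jog_arm", "arguments": {"moves": [[[-3, 30, 25, -3.8, 0.1, 2.3], [-6, 45, 15, -3.8, 0.1, 2.3], [-6, 47, 6, -3.8, 0.1, 2.3], [-6, 47, 0, -3.8, 0.1, 2.3], [-6, 47, 0, -3.8, 0.1, 2.3]]]}}

```text
clock: 4.85
eef_pos: [539.7, -88.1, 259.3]
eef_rot: [1.417, 1.183, 1.377]
wrist_force: [2.9, 1.1, 0.3]
finger_gap: 0.2
```

Emit:
{"name": "jog_arm", "arguments": {"moves": [[[-6, 47, 0, -3.8, 0.1, 2.3], [-6, 47, 0, -3.8, 0.1, 2.3], [-6, 47, 0, -3.8, 0.1, 2.3], [-6, 47, 0, -3.8, 0.1, 2.3], [-6, 45, 0, -3.8, 0.1, 2.3]]]}}

```text
clock: 5.35
eef_pos: [507.9, 150.9, 265.2]
eef_rot: [0.755, 1.515, 0.927]
wrist_force: [1.2, -0.9, -0.3]
finger_gap: 0.4
```

Run:
```python
from h import *
plan((500,230),np.radians(12),0,1,0,250)
im,d,p=grab('wrist'); cv2.imwrite('pics/w5.png',im); np.savez('w5.npz',im=im,d=d,w=cloud(d,p))
```

```text
tcp [500. 230. 269.] d [-7.9 79.1  3.8] rv [-2.6  1.9  2.2] n 3.8 now [507.9 150.9 265.2] F [ 1.2 -0.9 -0.3] j [0.2  0.2  1.55 0.04 1.35 0.02] t 5.35
```

View pics/w5.png

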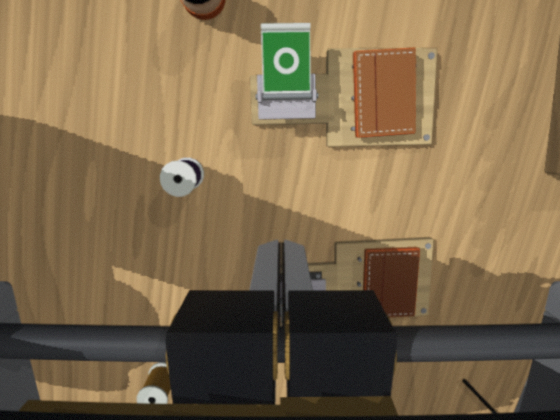

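The wrist view shows the left paddle with its green ring up. The bead is at row ~27, columns 261–310, the plate at (286,105), and the paint jar at (203,5).

Run:
```python
from h import *
w=np.load('w5.npz')['w']
for u,v in [(264,27),(286,27),(308,27),(266,40),(286,40),(307,40),(262,100),(286,100),(313,100),(203,4)]: print(u,v,w[v,u].round(1))
k=np.isfinite(w[...,2])&(abs(w[...,2]-50)<9); k[:,:252]=0;k[:,322:]=0;k[:15]=0;k[125:]=0
print(k.sum(),cv2.minAreaRect(w[k][:,:2].astype(np.float32)))
q=w[k];
```

```text
264 27 [471.3 319.3  53.1]
286 27 [493.2 323.6  52.2]
308 27 [515.1 327.2  53.9]
266 40 [475.2 308.   51.2]
286 40 [495.3 311.7  50.8]
307 40 [516.6 315.8  50.1]
262 100 [480.5 249.3  46.2]
286 100 [505.7 253.6  46.6]
313 100 [533.3 257.8  54.7]
203 4 [405.  334.2  38.8]
5100 ((500.26495361328125, 281.4715576171875), (65.91015625, 94.95966339111328), 11.192182540893555)
```

Run:
```python
from h import *
plan((491.5,327),np.radians(11),np.radians(42),1,40,110)
```

```text
tcp [481.4 378.7 124.1] d [ -25.   220.5 -141.3] rv [-43.7  -6.   -0.3] n 44.1 now [506.4 158.3 265.4] F [-1.4  4.4 -0.4] j [0.22 0.2  1.55 0.03 1.35 0.03] t 5.4
```

Emit:
{"name": "jog_arm", "arguments": {"moves": [[[-5, 42, 0, -8.3, -1.1, 0], [-5, 44, 0, -8.3, -1.1, 0], [-5, 44, 0, -8.3, -1.1, 0], [-5, 44, -5, -8.3, -1.1, 0], [-5, 40, -10, -8.3, -1.1, 0]]]}}

```text
clock: 5.9
eef_pos: [484.8, 368.4, 259.8]
eef_rot: [-1.533, 0.868, -1.358]
wrist_force: [1.7, -0.7, 0.2]
finger_gap: 0.5
```

Run:
```python
from h import *
plan((491.5,327),np.radians(11),np.radians(42),1,30,32)
```

```text
tcp [483.3 368.9  46.1] d [  -1.5    0.5 -213.7] rv [-2.   1.1  0.5] n 2.3 now [484.8 368.4 259.8] F [ 1.7 -0.7  0.2] j [ 0.81  0.65  1.07 -0.58  1.82  0.61] t 5.9
```

Emit:
{"name": "jog_arm", "arguments": {"moves": [[[0, 0, -15, -2, 1, 0.5], [0, 0, -35, 0, 0, 0], [0, 0, -45, 0, 0, 0], [0, 0, -40, 0, 0, 0], [0, 0, -15, 0, 0, 0]]]}}

```text
clock: 6.4
eef_pos: [483.0, 375.0, 101.3]
eef_rot: [-1.575, 0.828, -1.375]
wrist_force: [0.5, -0.1, -0.7]
finger_gap: 0.6
```

Run:
```python
from h import *
plan((491.5,327),np.radians(11),np.radians(42),1,30,34)
```

```text
tcp [483.3 368.9  48.1] d [  0.4  -6.1 -53.2] rv [ 0.6 -0.  -0.4] n 0.7 now [483.  375.  101.3] F [ 0.5 -0.1 -0.7] j [ 0.83  0.83  1.17 -0.58  1.63  0.74] t 6.4
```

Emit:
{"name": "jog_arm", "arguments": {"moves": [[[0, 0, -15, 0, 0, 0], [0, 0, -15, 0, 0, 0], [0, 0, -8, 0, 0, 0], [0, 0, -3, 0, 0, 0], [0, 0, 0, 0, 0, 0]]]}}

```text
clock: 6.9
eef_pos: [485.0, 375.2, 60.9]
eef_rot: [-1.569, 0.83, -1.374]
wrist_force: [1.0, 0.0, -0.3]
finger_gap: 0.5
```

Run:
```python
from h import *
plan((491.5,327),np.radians(11),np.radians(42),1,-4,35)
```

```text
tcp [489.8 335.6  49.1] d [  4.8 -39.6 -11.8] rv [ 0.4  0.1 -0.2] n 0.5 now [485.  375.2  60.9] F [ 1.   0.  -0.3] j [ 0.82  0.88  1.17 -0.58  1.58  0.77] t 6.9
```

Emit:
{"name": "jog_arm", "arguments": {"moves": [[[0, 0, -9, 0, 0, 0], [0, -2, -5, 0, 0, 0], [1, -8, 0, 0, 0, 0], [2, -11, 0, 0, 0, 0], [1, -7, 0, 0, 0, 0]]]}}

```text
clock: 7.4
eef_pos: [489.7, 346.2, 47.7]
eef_rot: [-1.565, 0.832, -1.37]
wrist_force: [0.7, -0.0, -0.1]
finger_gap: 0.8
```

```bash
python3 chk.py 505.3 256.3 11 1
```

```text
corner out 72.5 up -11.0 along 2.0 F [ 0.67 -0.04 -0.14] j [ 0.79  0.86  1.25 -0.6   1.51  0.78] t 7.4
```

Emit:
{"name": "jog_arm", "arguments": {"moves": [[[1, -7, 0, 0, 0, 0], [1, -3, 5, 0, 0, 0], [1, -4, 7, 0, 0, 0], [1, -5, 7, 0, 0, 0], [1, -6, 7, 0, 0, 0]]]}}

```text
clock: 7.9
eef_pos: [495.4, 318.4, 76.2]
eef_rot: [-1.565, 0.832, -1.37]
wrist_force: [-0.6, 0.1, -0.6]
finger_gap: 0.5
```

```bash
python3 chk.py 505.3 256.3 11 1 w6
```

```text
corner out 44.2 up 17.5 along 2.3 F [-0.61  0.07 -0.62] j [ 0.75  0.79  1.31 -0.61  1.51  0.75] t 7.9
```

View pics/w6.png

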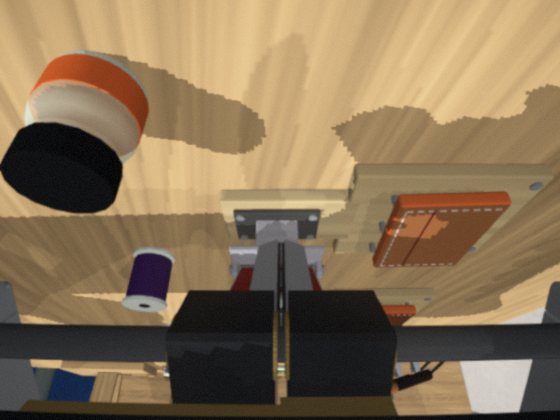

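The wrist camera now looks from beneath, image inverted. The paddle's red underside, at (245,280), is rising behind the fingers at (280,260), and nothing else is touched. I'll continue the arc.

Emit:
{"name": "jog_arm", "arguments": {"moves": [[[1, -6, 7, 0, 0, 0], [1, -7, 7, 0, 0, 0], [1, -7, 6, 0, 0, 0], [1, -7, 6, 0, 0, 0], [1, -6, 5, 0, 0, 0]]]}}

```text
clock: 8.45
eef_pos: [501.2, 282.2, 111.3]
eef_rot: [-1.562, 0.833, -1.369]
wrist_force: [0.3, 0.2, -0.1]
finger_gap: 0.3
```

```bash
python3 chk.py 505.3 256.3 11 1
```

```text
corner out 7.5 up 52.6 along 1.1 F [ 0.31  0.19 -0.08] j [ 0.71  0.7   1.37 -0.63  1.51  0.7 ] t 8.45
```

Emit:
{"name": "jog_arm", "arguments": {"moves": [[[1, -5, 1, 0, 0, 0], [1, -5, 0, 0, 0, 0], [1, -5, 0, 0, 0, 0], [1, -4, -1, 0, 0, 0], [1, -3, -1, 0, 0, 0]]]}}

```text
clock: 8.95
eef_pos: [506.7, 257.8, 110.6]
eef_rot: [-1.562, 0.833, -1.369]
wrist_force: [0.5, -0.7, -0.6]
finger_gap: 0.5
```

```bash
python3 chk.py 505.3 256.3 11 1 sc7 scene
python3 - <<'E'
import cv2,numpy as np
im=np.load('sc7.npz')['im']; cv2.imwrite('pics/sc7c.png',cv2.resize(im[100:320,180:380],None,fx=3,fy=2.7,interpolation=2))
E
```

```text
corner out -17.5 up 52.0 along 1.9 F [ 0.51 -0.69 -0.63] j [ 0.67  0.67  1.41 -0.65  1.47  0.69] t 8.95
```

View pics/sc7c.png

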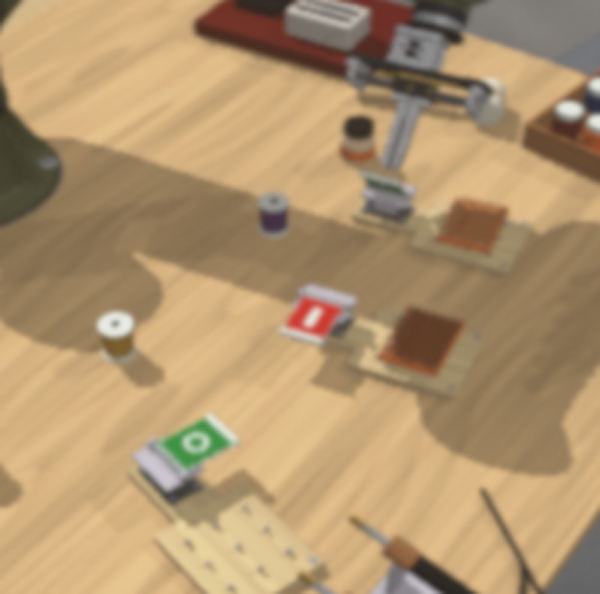

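Right marker: green ring up at (195,440). Middle: red, unchanged, at (315,318). The left paddle at (385,190) is caught mid-fall. I'll wait a moment, back off upward, and check.

Emit:
{"name": "jog_arm", "arguments": {"moves": [[[0, 0, 0, 0, 0, 0], [0, 3, 5, 0, 0, 0], [-2, 10, 20, 0, 0, 0], [-2, 12, 35, 0, 0, 0], [-2, 10, 40, 0, 0, 0]]]}}

```text
clock: 9.5
eef_pos: [498.8, 292.1, 208.8]
eef_rot: [-1.577, 0.828, -1.381]
wrist_force: [-0.2, -0.5, -0.0]
finger_gap: 0.1
```

Emit:
{"name": "jog_arm", "arguments": {"moves": [[[-5, 10, 35, 0, 0, 0], [-10, 10, 30, 0, 0, 0], [0, 0, 10, 0, 0, 0], [0, 0, 0, 0, 0, 0], [0, 0, 0, 0, 0, 0]]]}}

```text
clock: 10.0
eef_pos: [483.2, 315.0, 291.3]
eef_rot: [-1.568, 0.833, -1.372]
wrist_force: [-0.0, -0.6, -0.8]
finger_gap: 0.6
```

Run:
```python
from h import *
s=manip.read_state(); print(s['eef_pos'],s['wrist_force'],s['clock'])
im,d,p=grab('scene'); im2,d2,p2=grab('side'); 
cv2.imwrite('pics/fin.png',np.hstack([cv2.resize(im[120:320,190:370],(400,444)),cv2.resize(im2[130:330,190:430],(400,333+111))]))
for n,i,dd,pp in (('scene',im,d,p),('side',im2,d2,p2)):
    w=cloud(dd,pp).reshape(-1,3); c=i.reshape(-1,3).astype(int); o0=np.load(n+'0.npz')['im']
    b,g,r=c.T; z=w[:,2]; A=(z>40)&(z<90)&(w[:,0]>300)&(w[:,0]<720)
    for nm,m in (('green',(g>r+40)&(g>b+30)),('red',(r>g+90)&(r>b+70))):
        for yr in ((120,400),(-110,120),(-400,-110)):
            q=w[m&A&(w[:,1]>yr[0])&(w[:,1]<yr[1])]
            if len(q)>5: print(n,nm,len(q),q.mean(0).round(1),'zstd',q[:,2].std().round(1))
```

```text
[483.18879783 314.99532821 291.32898376] [-0.00748203 -0.5834724  -0.84515961] 10.0
scene green 170 [ 585.  -236.4   50.5] zstd 2.0
scene red 53 [510.  233.1  50.9] zstd 2.2
scene red 113 [569.1  -3.4  50.6] zstd 1.9
side green 258 [ 585.3 -235.8   53.7] zstd 1.4
side red 71 [511.5 235.   53.5] zstd 1.4
side red 160 [571.1  -3.7  53.7] zstd 1.5
```

View pics/fin.png

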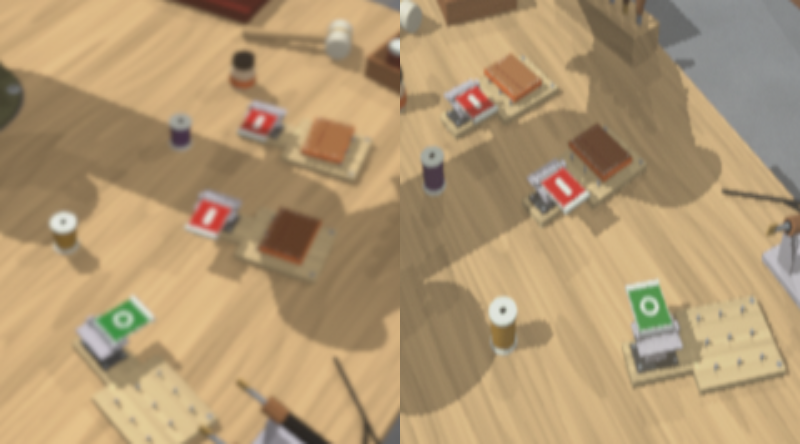

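Both views show all three markers right and flat: left red at (262,122), middle red at (212,215), right green at (122,320). The bystanders have not moved and the arm is clear.

```bash
python3 -c "
from cell import manip
print(manip.sign_off())"
```

```text
the job is handed in; nothing more can be done
None
```

Both wrong markers are now flipped flat onto their other side, and the job was handed in at about 10 s on the robot's clock, with no verdict reported.

- **Right board (empty):** its marker went from red to green.
- **Left board (light tan case on it):** its marker went from green to red.
- **Middle board (dark case on it):** its marker was already correct at red, and I left it alone.

I flipped each marker by lifting the bead from below with the closed fingertips, gripping nothing.

**Last checks:**
- The scene and side cameras agree that all three faces lie flat, at 50–54 mm above the bench, showing the right colours.
- The spools, cases, paint jar and mallet looked unmoved by eye; the brass weight was outside those last crops, so I did not recheck it.
- The wrist force readings stayed within noise, about 5 N at most. The arm finished clear of everything.
- No check failed or disagreed. One descent at the right board overshot by about 18 mm, without contact, and I corrected it before touching the marker.

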